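# Raise the inspection camera to its next notch and load the reference disc

### The arm

A 6-joint arm with a two-finger parallel gripper is mounted at the origin on the work surface. World frame = base frame: x ahead of the robot, y to its left, z up, the work surface at z = 0. Lengths are in mm, angles in rad, forces in N, time in s.
With the tool pointing down it reaches from about 375 to 825 mm from the base axis. Payload 5.5 kg.
Tool frame: the origin (TCP) lies on the front face of the gripper's body, between the roots of the fingers; the fingertips stand 73 mm ahead of it and the grasp point (between the pads) lies bot.grip_point_offset ahead of it (bot.grip_point_offset is the distance from the TCP to the grasp point, in mm); z points along the fingers, y is the line along which they close (so a half turn about z gives the same grasp; the last joint's range is limited). The gripper opens to 85 mm and grips with 20 to 120 N. Pads are 22 mm wide; open, the fingers measure 114 mm over their backs; the gripper's body (76 mm by 85 mm) begins 54 mm behind the grasp point. The pads swing forward as they close: fully open they stand 13 mm farther back than shut.
Start: joints at [-1.272, 0.314, -0.047, 1.21, 0, 1.571], TCP at [176.621, -573.411, 303.899] pointing down, gripper open.
Joint ranges: [-2.67, 2.67], [-0.69, 1.73], [-1.03, 1.25], [-2.08, 2.16], [-1.42, 1.45], [-3.14, 3.14]. Speed limits (rad/s): [2.39, 2.39, 3.01, 3.14, 3.14, 3.14].

### API

Orientations are given as a 3x3 rotation matrix whose columns are the frame's x, y, z axes.
In Python, from rig import bot, eyes, job gives the robot as it stands (bot), with the cameras (eyes) and the job (job). Calls block until the motion is done:
- bot.move_pose(position, orientation): joint-space move of the TCP to a pose.
- bot.servo_line(position, velocity=150, attitude=None): straight line of the TCP; attitude=None keeps the orientation; velocity is the mean speed in mm/s.
- bot.set_joints(angles): joint-space move.
- bot.grip(opening, f_grip=None): finger opening in mm; f_grip is the grip in N (None keeps the last); returns when the fingers have stopped.
- bot.pause(seconds).
- bot.inverse_kinematics(position, orientation): joint angles nearest the present ones, or None.
- bot.get_obs(): the state.
- eyes.camera(name): name is "scene" or "top" or "wrist"; returns the picture (480x640x3 uint8, red, green, blue); there is no depth.
- eyes.camera_params(name): a dict with "vertical_fov" (degrees; the focal length in pixels is half the picture's height over the tangent of half this angle, whatever the lens; pixels are square), "cx", "cy" (the principal point, pixels), "dist_coeffs" ([k1, k2, p1, p2, k3] as OpenCV has them; the pictures are not rectified), "origin" and "attitude" of the camera in the world; the wrist camera has in their place "T_tool_cam" (4x4, takes a point from camera to tool coordinates, whose origin is the TCP and whose axes are the flange's). Camera axes: x right, y up, looking along -z (the intrinsics and any distortion apply to the point x, -y, -z); pixel columns grow to the right and rows downward; lengths in mm; the calibration is good to about 2 mm. A picture is of the moment at which its call begins: read the wrist's pose just before it. camera_params takes no time and is no camera call.
A pose or a line that the arm cannot do raises bot.MotionError and nothing moves.
- job.finish_job(): hands the job in; it is judged then, once.
The state is a dict: "time": time; "joint_pos": joint angles; "joint_vel": joint speeds; "effort": joint torques, N m; "eef_pos": TCP position; "tool_rot": TCP orientation; "ft_force": force on the tool from outside, world axes, zero at the start; "ft_torque": the same for the moment, N m; "width": finger opening in mm; "grip_force": force on a finger pad.
Only numpy, scipy, OpenCV 4.12 (cv2) and the standard library are available. Lean on these libraries where they do the work, as an engineer would, in place of code of your own. Each camera call takes 0.05 s, during which the arm holds its last target. There are 200 camera calls.

### The job

Set up the side-view inspection stand: raise the camera carriage by its handle until its pawl clicks over the first (lowest) tooth of the rack, not a higher one, and let it rest there; raise and lower it steadily and never let it drop. Then lay the round steel disc flat and fully home in the round recess of the nest plate. Leave the square steel blank where it lies.

Things in the scene. Friction and masses are not known exactly. Their poses are not given: they have to be found in the camera images.
- stand: Fixed inspection stand on a grey base plate 170 x 150 x 15 mm, with a square steel post 24 mm wide up to 255 mm. Origin on the table at the post's axis, z up. The carriage's handle points to its -x, the toothed rack is on the post's +x face, the camera sticks out to +y (to 140 mm from the post).
- carriage: Aluminium sleeve with camera and black handle that slides straight up and down on the post (0.4 to 0.8 kg, light friction). It starts on its bottom stop and can rise 85 mm. Axes as the stand's; origin at the stand's origin when down, rising with it. Let go without a catch, it falls. On its +x side two upright cheeks hold a small steel block with the pawl.
- handle (a point): Where to grip the carriage's handle: a straight horizontal black bar along the stand's x, 16 mm wide (y), 20 mm high, 110 mm long. This point is the middle of its section, 105 mm from the post's axis towards the stand's -x and 115 mm above the table at the start. The bar ends 28 mm further out in a small end plate 26 mm wide.
- first_tooth: Lowest tooth of the rack on the post's +x face: 8 mm deep, flat top 147 mm above the table, 45 degree ramp below. Like teeth follow 20 and 40 mm higher; the pawl must rest on this one. Riding up a ramp adds 4 to 9 N to the lifting force from 12.5 to about 6 mm below the catch; then the pawl runs free and snaps in. Origin at the stand's origin, not at the tooth.
- nest: Fixed aluminium plate 70 (x) x 130 (y) x 14 mm with two recesses 4 mm deep: a round one 43 mm across at y = +31 mm and a square one 43 mm wide at y = -31 mm. Origin: centre of its underside, on the table.
- nest_hole0 (a point): Centre of the mouth of the round recess, level with the plate's top (14 mm above the table); its floor is 4 mm lower.
- disc: Loose round plain steel disc, 40 mm across, 10 mm thick, about 100 g, lying flat on the table at the left or right. Origin: centre of its underside.
- square_blank: Loose square plain steel blank 38 x 38 x 10 mm lying on the table at the other side; to be left alone. Origin: centre of its underside.
- cheeks (a point): Lower end of the slot between the cheeks, 76 mm above the table at the start. Somewhere above it is the pawl: a level spring plunger, 4 mm high, black knob, pushed towards the rack. It is clamped at another height each time (not measured: see or feel it), so the carriage must rise 20 to 56 mm before the pawl drops over the first tooth; then, set down, it bears on the tooth's flat top.

How it is judged:
By the outcome, as a careful person would: the job done as asked, in the order asked, and still so for the second after the job is handed in, with the robot touching nothing.
It also fails if it takes over 58 s, if anything falls off the work surface, if the arm or the gripper's body presses on something with over 40 N, if the wrist force passes 120 N, or if a joint passes its speed limit or range.

## Working session

There is one attempt and no reset: what is moved stays moved. The work goes in short steps, each a Python script; the robot and the scene stay as the last script left them, time stands still between calls to the robot, and variables do not carry over. Pictures are saved under pics/ and viewed, at most 10 in all, crops included, and the job is handed in when it is done.

```bash
ls; mkdir -p pics; python3 - <<'E'
from rig import bot, eyes, job
import cv2,json
for n in ("scene","top"):
    im=eyes.camera(n); cv2.imwrite(f"pics/{n}0.png",im[:,:,::-1]); print(n,eyes.camera_params(n))
print(eyes.camera_params("wrist")); o=bot.get_obs(); print(o); print(bot.grip_point_offset)
E
```

```text
pics
rig.py
scene {'vertical_fov': 46.22386689249315, 'cx': 316.205993021469, 'cy': 241.44279815203032, 'dist_coeffs': array([0.00607163, 0.        , 0.        , 0.        , 0.        ]), 'origin': array([1122.30902928,  316.80807258,  895.29282865]), 'attitude': array([[-0.49806351, -0.66598787,  0.55533135],
       [ 0.86699332, -0.39426254,  0.30476159],
       [ 0.01597882,  0.6332592 ,  0.77377482]])}
top {'vertical_fov': 45.181976812754144, 'cx': 314.5656643759448, 'cy': 241.7470198887595, 'dist_coeffs': array([-0.05341858,  0.        ,  0.        ,  0.        ,  0.        ]), 'origin': array([ 478.87948583,  -27.54396104, 1165.9722247 ]), 'attitude': array([[-0.02317432,  0.99742058, -0.06793486],
       [-0.999553  , -0.02440047, -0.01727494],
       [-0.01888803,  0.06750416,  0.99754019]])}
{'vertical_fov': 61.461670797968814, 'cx': 321.9799261236736, 'cy': 241.38720196070128, 'dist_coeffs': array([-0.01063914,  0.        ,  0.        ,  0.        ,  0.        ]), 'T_tool_cam': array([[-2.39195189e-04,  9.65017408e-01,  2.62185707e-01,
         6.68231391e+01],
       [ 9.9
[... 370 characters left out ...]
  1.57077498e+00]), 'joint_vel': array([-0.00068176, -0.00291523,  0.00205088,  0.00105003, -0.00011687,
        0.00079718]), 'effort': array([ 8.31468587e-04, -5.40767777e+01,  3.40539837e+01,  1.12416234e-02,
        4.90996138e-05, -6.61444233e-08]), 'eef_pos': array([ 176.49823251, -573.04281522,  303.12925804]), 'tool_rot': array([[ 9.55689194e-01,  2.94377241e-01, -4.51652818e-04],
       [ 2.94377587e-01, -9.55688084e-01,  1.45710291e-03],
       [-2.70128240e-06, -1.52549397e-03, -9.99998836e-01]]), 'ft_force': array([ 0.79549281, -0.09735763, -0.34082226]), 'ft_torque': array([-0.00188524,  0.00059696, -0.04070712]), 'grip_force': 0.0, 'width': 85.48131136845826}
53.900000000000006
```

View pics/scene0.png

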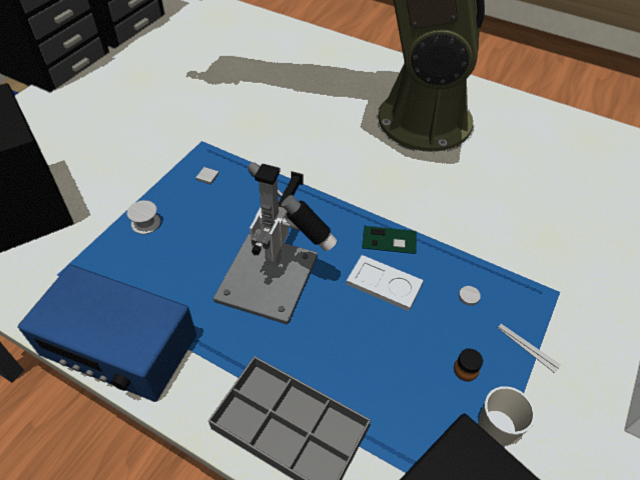

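View pics/top0.png

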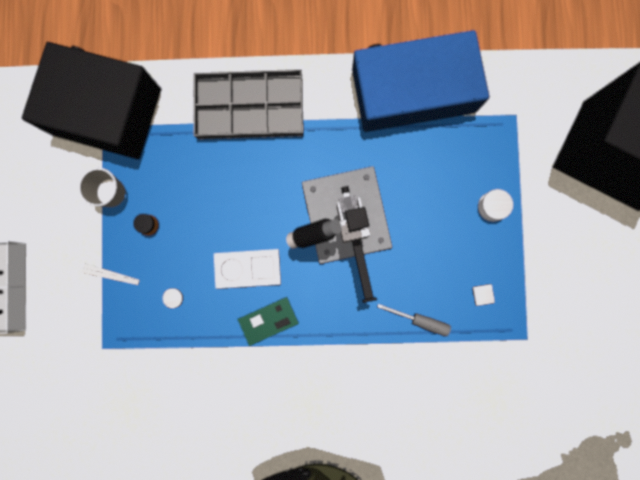

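Scene: disc (470,295), round recess (400,287), blank (207,175), post top (268,170). Top: disc (172,298), recess (236,269), post top (356,219), handle end (369,297), blank (484,295). Triangulating these coarsely.

```bash
cat > h.py <<'E'
from rig import bot, eyes, job
import numpy as np, cv2
from scipy.optimize import least_squares
def cam(name,o=None):
    p=dict(eyes.camera_params(name)); f=240/np.tan(np.radians(p["vertical_fov"]/2))
    K=np.array([[f,0,p["cx"]],[0,f,p["cy"]],[0,0,1]])
    if name=="wrist":
        T=p["T_tool_cam"]; R=o["tool_rot"]@T[:3,:3]; c=o["eef_pos"]+o["tool_rot"]@T[:3,3]
    else: R,c=p["attitude"],p["origin"]
    Rc=(R@np.diag([1,-1,-1])).T
    return K,np.array(p["dist_coeffs"]),Rc,-Rc@c,c
def proj(C,X):
    return cv2.projectPoints(np.atleast_2d(np.asarray(X,float)),cv2.Rodrigues(C[2])[0],C[3],C[0],C[1])[0][:,0]
def ray(C,uv):
    n=cv2.undistortPoints(np.array([[uv]],float),C[0],C[1])[0,0]; d=C[2].T@np.r_[n,1]; return d/np.linalg.norm(d)
def plane(C,uv,z):
    d=ray(C,uv); return C[4]+d*(z-C[4][2])/d[2]
def tri(*cu):
    A=sum(np.eye(3)-np.outer(r,r) for r in (ray(C,u) for C,u in cu))
    b=sum((np.eye(3)-np.outer(r,r))@C[4] for C,r in ((C,ray(C,u)) for C,u in cu)); X=np.linalg.solve(A,b)
    return X,max(np.linalg.norm(proj(C,X)[0]-u) for C,u in cu)
def down(th):  # tool z down, tool y (closing line) at world angle th
    y=np.array([np.cos(th),np.sin(th),0]); z=np.array([0,0,-1.]); return np.c_[np.cross(y,z),y,z]
def save(n,im): cv2.imwrite(f"pics/{n}.png",im[:,:,::-1])
E
python3 - <<'E'
from h import *
np.set_printoptions(precision=1,suppress=True)
S,T=cam("scene"),cam("top")
for n,a,b in (("disc",(470,294),(172,298)),("recess",(400,288),(236,269)),("post",(269,170),(356,219)),("hend",(296,180),(369,297)),("blank",(207,174),(484,295)),
  ("baseA",(215,298),(374,167)),("baseB",(289,320),(303,182))):
    print(n,tri((S,a),(T,b)))
E
```

```text
disc (array([450.8, 282.9,  10.4]), np.float64(0.5438258875067691))
recess (array([504.4, 157.5,   5.2]), np.float64(2.906666107448389))
post (array([574.3, -76.8, 258.1]), np.float64(0.9707722752492329))
hend (array([ 446.9, -104.5,  114. ]), np.float64(0.8322530762914404))
blank (array([ 442.1, -342.2,    9.3]), np.float64(0.6645547234935363))
baseA (array([ 704.4, -128.7,   11.8]), np.float64(1.6272561533520362))
baseB (array([676.8,  16.1,  14.8]), np.float64(1.9808534484507376))
```

```bash
python3 - <<'E'
from h import *
import pickle
th=np.radians(-78)
sc=eyes.camera("scene")
out=[]
for i,p in enumerate([(395,-70,320),(395,-150,320)]):
    bot.move_pose(np.array(p,float),down(th)); bot.pause(.3)
    o=bot.get_obs(); im=eyes.camera("wrist"); out.append((o,im))
pickle.dump(out,open("w1.pkl","wb")); print(o["time"],o["eef_pos"])
m=np.hstack([cv2.resize(x[1],(400,300),interpolation=cv2.INTER_AREA) for x in out])
c=cv2.resize(sc[190:265,225:325],(400,300),interpolation=cv2.INTER_CUBIC)
tp=cv2.resize(eyes.camera("top")[165:315,290:490],(400,300),interpolation=cv2.INTER_CUBIC)
save("m1",np.vstack([m,np.hstack([c,tp])]))
E
```

```text
3.2 [ 395.04876976 -149.28373624  320.03944707]
```

View pics/m1.png

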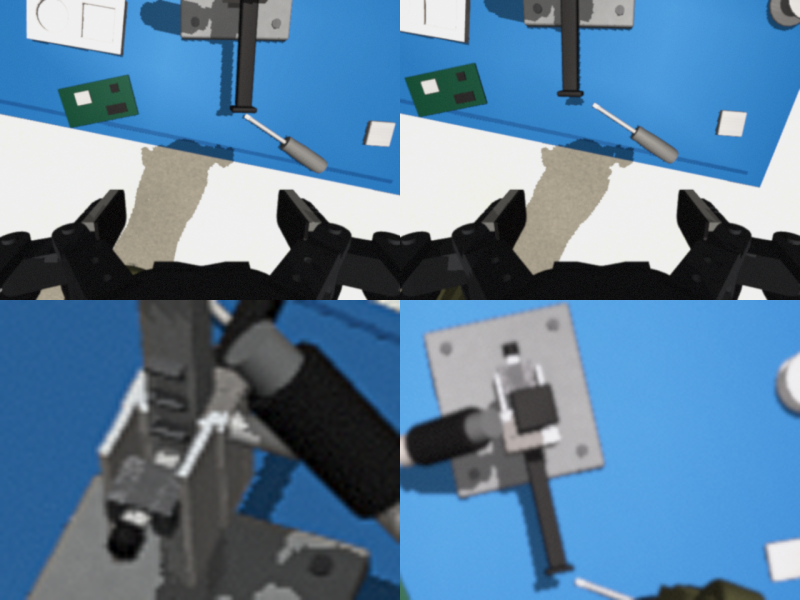

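Wrist views (half-res): handle end plate at (243,108) and (570-400,93), bar running up from it. Scene crop: knob at about (256,250) full-res, the teeth above it at crop (165,365–435). Next I'll find the bar edges in each row and fit the handle line, its height and the pawl height.

```bash
cat > e.py <<'E'
from h import *
import pickle
np.set_printoptions(precision=1,suppress=True)
out=pickle.load(open("w1.pkl","rb"))
obs=[]
for (o,im),c0 in zip(out,[486,338]):
    C=cam("wrist",o); g=im.max(2).astype(int); P=[]
    for r in range(90,176,6):
        row=g[r]<75; c=c0+ (2 if r<150 else 0)
        l=c
        while row[l]: l-=1
        q=c
        while row[q]: q+=1
        P.append((r,l+.5,q-.5))
    print(P[0],P[5],P[-1]); obs.append((C,P))
def res(v):
    y0,yaw,zt=v; e=[]; x0=574.3
    R=np.array([[np.cos(yaw),-np.sin(yaw)],[np.sin(yaw),np.cos(yaw)]])
    for k,(C,P) in enumerate(obs):
        for j,sy in ((1,8),(2,-8)):
            z=zt if (k==0)==(sy<0) else zt-20
            A=[np.r_[np.array([x0,y0])+R@[x,sy],z] for x in (-60,-120)]
            a,b=proj(C,A); 
            for p in P: e.append(a[0]+(b[0]-a[0])*(p[0]-a[1])/(b[1]-a[1])-p[j])
    return np.array(e)
s=least_squares(res,[-76.8,.2,125],loss="soft_l1"); print(s.x,np.degrees(s.x[1]),np.abs(s.fun).mean(), res(s.x).reshape(4,-1).mean(1))
for a,b in (((486,218),(340,189)),((463,215),(315,186)),((511,218),(366,188))): print("endplate",tri((obs[0][0],a),(obs[1][0],b)))
y0,yaw,_=s.x; S=cam("scene"); n=np.array([-np.sin(yaw),np.cos(yaw),0]); d=ray(S,(256.2,250))
X=S[4]+d*(n@(np.array([574.3,y0,0])-S[4]))/(n@d); print("knob",X, (X[:2]-[574.3,y0])@[np.cos(yaw),np.sin(yaw)])
for t in (147,167,187): print(t,proj(S,np.r_[574.3+20*np.cos(yaw),y0+20*np.sin(yaw),t]))
E
python3 e.py
python3 - <<'E'
import pickle,numpy as np,cv2
out=pickle.load(open("w1.pkl","rb"))
print(out[0][1].max(2)[130,440:540:4])
m=np.hstack([cv2.resize(out[k][1][0:240,c-80:c+80],(400,600),interpolation=cv2.INTER_CUBIC) for k,c in ((0,486),(1,340))])
cv2.imwrite("pics/m2.png",m[:,:,::-1])
E
```

```text
(90, 488.5, 487.5) (120, 488.5, 487.5) (174, 486.5, 485.5)
(90, 340.5, 339.5) (120, 340.5, 339.5) (174, 338.5, 337.5)
[-130.4    0.2  130.3] 11.24082073851792 15.187838750955583 [-34.6   2.1  -0.9  22.8]
endplate (array([ 434.6, -149.2,  181. ]), np.float64(1.016343857177862))
endplate (array([ 433.7, -136.3,  182.5]), np.float64(1.2190195104733548))
endplate (array([ 437.6, -162.3,  180.7]), np.float64(0.4674131355676804))
knob [ 555.2 -134.2   -9.6] -19.48836281001833
147 [[241.9 212. ]]
167 [[240.9 204.3]]
187 [[239.9 196.4]]
[207 208 210 208 210 206 207 207 208 203 206 206 206 203 204 203 206 204
 204 204 202 206 202 201 202]
```

Correction: the montage scale was 0.625, so the end plates are at (389,173) and (272,149).

```bash
sed -i 's/\[486,338\]/[389,271]/; s/range(90,176,6)/range(35,125,6)/; s/ (2 if r<150 else 0)/ 0/; s/((486,218),(340,189)),((463,215),(315,186)),((511,218),(366,188))/((389,174.5),(272,150)),((370,172),(252,149)),((409,175),(292,150))/' e.py; python3 e.py
```

```text
(35, 380.5, 410.5) (65, 380.5, 409.5) (119, 378.5, 404.5)
(35, 256.5, 286.5) (65, 258.5, 285.5) (119, 260.5, 285.5)
[-79.2   0.2 121.1] 10.937269525098507 1.959615256066879 [-1.7  0.6  3.1  1. ]
endplate (array([ 442.2, -104.6,  119.4]), np.float64(0.4040217081292408))
endplate (array([440.7, -91.8, 120.1]), np.float64(1.2413530020793362))
endplate (array([ 444.9, -117.5,  120.4]), np.float64(0.18038189148016917))
knob [640.3 -66.5 126.2] 67.20173229927694
147 [[265.8 222.9]]
167 [[265.2 215.3]]
187 [[264.6 207.5]]
```

```bash
cat > lift.py <<'E'
from h import *
np.set_printoptions(precision=1,suppress=True)
R=down(np.radians(-79)); p=np.array([471.3,-99.,169.])
bot.move_pose(p+[0,0,100],R); bot.grip(50); bot.servo_line(p,120)
o=bot.get_obs(); f0=o["ft_force"]; print("pre",o["time"],o["eef_pos"],f0)
bot.grip(10,80); o=bot.get_obs(); print("grip",o["width"],o["grip_force"],o["ft_force"],o["ft_torque"])
if abs(o["width"]-16)>4: raise SystemExit
z0=o["eef_pos"][2]; log=[]; state=0; base=None; h=0; zend=None
def fz():
    a=[]
    for _ in range(3): bot.pause(.02); a.append(bot.get_obs()["ft_force"][2])
    return -np.mean(a)
while h<58:
    h+=1.5; bot.servo_line(p+[0,0,h],20); f=fz(); a=bot.get_obs()["eef_pos"][2]-z0; log.append((h,a,f))
    fs=[l[2] for l in log]
    if len(fs)<5: continue
    base=np.median(fs[2:8]) if state==0 else base
    if state==0 and len(fs)>6 and f>base+2.5: state=1
    elif state==1 and f<base+1.5: state=2; zend=h
    if state==2 and h>=zend+7.5: break
    if state==0 and h>57: break
print(np.array(log)); o=bot.get_obs(); print(state,zend,base,o["time"],o["width"],o["eef_pos"])
save("s2",eyes.camera("scene"))
E
python3 lift.py
```

```text
pre 5.225 [471.8 -99.1 169.6] [ 0.2 -0.5  0.3]
grip 14.482273976743754 78.71475219726562 [-1.4 -5.4  5.2] [-0.8  0.2  0. ]
[[ 1.5  0.4  6.9]
 [ 3.   1.8  7.2]
 [ 4.5  3.3  6.9]
 [ 6.   4.8  7. ]
 [ 7.5  6.3  7.2]
 [ 9.   7.8  6.5]
 [10.5  9.   9.3]
 [12.  10.2 13.3]
 [13.5 11.5 14.5]
 [15.  13.1 13.3]
 [16.5 14.3 16.8]
 [18.  15.8 16. ]
 [19.5 17.8 10.1]
 [21.  19.6  8.9]
 [22.5 21.2  7.2]
 [24.  22.8  6.8]
 [25.5 24.2  7.3]
 [27.  25.8  6.9]
 [28.5 27.2  6.5]
 [30.  28.7  7.7]]
2 22.5 7.085860270246249 11.6333 14.703435000359384 [ 472.  -100.   198.6]
```

```bash
python3 - <<'E'
from h import *
R=down(np.radians(-79)); p=np.array([471.3,-99.,169.])
h=30.; log=[]
while h>17:
    h-=1; bot.servo_line(p+[0,0,h],15); a=[]
    for _ in range(3): bot.pause(.02); a.append(-bot.get_obs()["ft_force"][2])
    log.append((h,round(bot.get_obs()["eef_pos"][2]-169.6,2),round(np.mean(a),1)))
    if np.mean(a)<-1: break
print(log,bot.get_obs()["time"],bot.get_obs()["ft_force"])
E
```

```text
[(29.0, np.float64(27.92), np.float64(8.2)), (28.0, np.float64(26.88), np.float64(8.3)), (27.0, np.float64(25.9), np.float64(8.6)), (26.0, np.float64(24.88), np.float64(7.7)), (25.0, np.float64(23.9), np.float64(8.8)), (24.0, np.float64(22.9), np.float64(8.2)), (23.0, np.float64(21.89), np.float64(8.3)), (22.0, np.float64(21.24), np.float64(4.6)), (21.0, np.float64(21.07), np.float64(-3.4))] 14.3833 [ 0.19762732 -5.62346188  3.86991213]
```

```bash
python3 - <<'E'
from h import *
import pickle
R=down(np.radians(-79)); p=np.array([471.3,-99.,169.])
bot.grip(60); bot.servo_line(p+[0,0,150],120); print(bot.get_obs()["time"])
sc=eyes.camera("scene")
out=[]
for q in [(390,170,270),(430,260,270)]:
    bot.move_pose(np.array(q,float),down(np.radians(-65))); bot.pause(.3)
    o=bot.get_obs(); out.append((o,eyes.camera("wrist")))
pickle.dump(out,open("w2.pkl","wb")); print(o["time"])
m=np.hstack([cv2.resize(x[1],(400,300),interpolation=cv2.INTER_AREA) for x in out])
c=cv2.resize(sc[190:265,225:325],(400,300),interpolation=cv2.INTER_CUBIC)
tp=cv2.resize(eyes.camera("top")[165:315,140:340],(400,300),interpolation=cv2.INTER_CUBIC)
save("m3",np.vstack([m,np.hstack([c,tp])]))
E
```

```text
16.1083
22.95
```

View pics/m3.png

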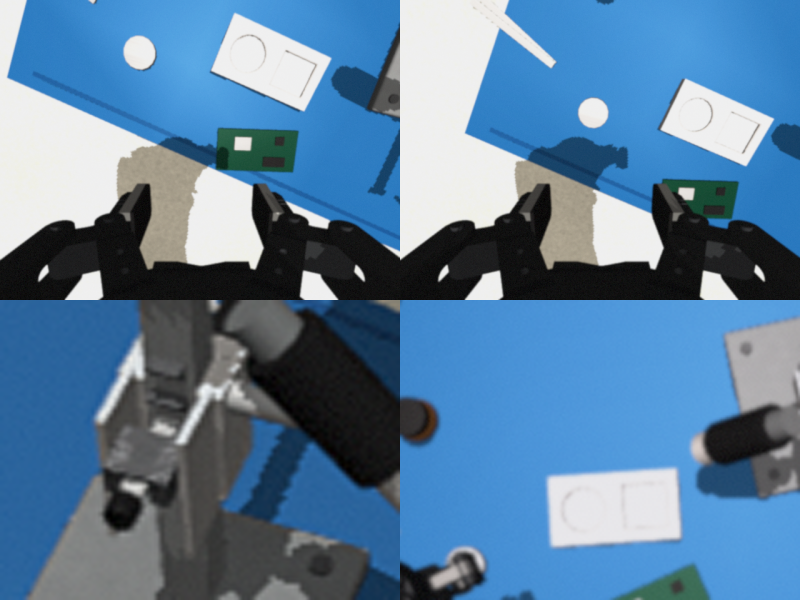

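Wrist 1 (full-res): disc (224,85), recess (397,86). Wrist 2: disc (309,181), recess (474,182). In the scene crop the carriage is holding raised, with two teeth visible above the block. Next I'll refine the disc and recess centres from both wrist views.

```bash
python3 - <<'E'
from h import *
import pickle
np.set_printoptions(precision=1,suppress=True)
out=pickle.load(open("w2.pkl","rb")); D=[];N=[];Rc=[];vis=[]
for (o,im),d,r in zip(out,[(224,85),(309,181)],[(397,86),(474,182)]):
    C=cam("wrist",o); m=(im[:,:,0]>150).astype(np.uint8)
    n,lab,st,cen=cv2.connectedComponentsWithStats(m)
    c=max(cv2.findContours((lab==lab[d[1],d[0]]).astype(np.uint8),0,1)[0],key=cv2.contourArea); e=cv2.fitEllipse(c); D.append((C,e[0])); print("disc",e)
    c=max(cv2.findContours((lab==lab[r[1],r[0]]).astype(np.uint8),0,1)[0],key=cv2.contourArea)
    hull=cv2.convexHull(c); k=1
    while len(q:=cv2.approxPolyDP(hull,k,True))>4: k+=.5
    q=q[:,0].astype(float); N.append((C,q))
    # recess rim: dark-ish pixels inside the plate near r, fit ellipse
    g=cv2.GaussianBlur(im.max(2),(3,3),0).astype(int); yy,xx=np.mgrid[:480,:640]
    near=(np.hypot(xx-r[0],yy-r[1])<42)&(lab>=0); bg=np.median(g[near]); 
    pts=np.argwhere(near&(g<bg-25)&(np.hypot(xx-r[0],yy-r[1])>20))[:,::-1].astype(np.float32)
    e=cv2.fitEllipse(pts); Rc.append((C,e[0])); print("rim",len(pts),e)
X,er=tri(*D); print("disc",X,er,[plane(C,u,10) for C,u in D])
X,er=tri(*Rc); print("rim",X,er,[plane(C,u,14) for C,u in Rc])
for C,q in N:
    w=np.array([plane(C,u,14)[:2] for u in q]); print("corners",w.tolist(), [np.linalg.norm(w[i]-w[i-1]).round(1) for i in range(4)])
    c=w.mean(0); L=[w[i]-w[i-1] for i in range(4)]; l=max(L,key=np.linalg.norm); l/=np.linalg.norm(l); l*=np.sign(l[1]); print("centre",c,"yaw",np.degrees(np.arctan2(-l[0],l[1])),"hole",c+31*l)
q0,q1=N[0][1],N[1][1]; s=lambda q:q[np.argsort(np.arctan2(*(q-q.mean(0)).T[::-1]))]
print([tri((N[0][0],a),(N[1][0],b)) for a,b in zip(s(q0),s(q1))])
E
```

```text
disc ((222.76214599609375, 83.5369873046875), (49.84650802612305, 54.15392303466797), 157.12890625)
rim 214 ((395.98016357421875, 87.22261047363281), (55.476646423339844, 63.296417236328125), 17.50640106201172)
disc ((308.7428283691406, 180.09393310546875), (47.448699951171875, 47.87083053588867), 143.1506805419922)
rim 232 ((465.849609375, 179.8001251220703), (58.2354850769043, 66.88018798828125), 105.5918960571289)
disc [451.3 282.9   8.8] 0.07568604761205931 [array([451.3, 282.6,  10. ]), array([451.3, 282.9,  10. ])]
rim [507.4 158.8 -11.3] 1.219578675717087 [array([504.2, 161.3,  14. ]), array([505.4, 168.7,  14. ])]
corners [[538.1295614328185, 196.32673363566784], [543.5092289715865, 67.31762705015592], [474.5854030559847, 64.32705420169162], [468.71709429762734, 193.19585479008637]] [np.float64(69.5), np.float64(129.1), np.float64(69.0), np.float64(129.0)]
centre [506.2 130.3] yaw 2.387845165604988 hole [504.9 161.3]
corners [[538.2846361273921, 196.67958102576898], [544.2663700234286, 68.13251583211459], [474.34168632186714, 64.50089494891955], [469.28400104759595, 193.73114479464354]] [np.float64(69.1), np.float64(128.7), np.float64(70.0), np.float64(129.3)]
centre [506.5 130.8] yaw 2.241241519786747 hole [505.3 161.7]
[(array([538.5, 196.3,  12.7]), np.float64(0.0010470919019413428)), (array([544.7,  65.8,  10.3]), np.float64(0.2616387989427979)), (array([474.5,  64.4,  13.9]), np.float64(0.19212032268670354)), (array([469. , 193.1,  11.6]), np.float64(0.20381065153730743))]
```

Both objects pass the size and height checks: disc (451.3, 282.8), recess (505.0, 161.5), plate edges 69.5 x 129 mm. Next I'll pick the disc by its upper half, using a table touch to set fingertip height.

```bash
cat > pick.py <<'E'
from h import *
np.set_printoptions(precision=1,suppress=True)
R=down(np.radians(-65)); x,y=451.3,282.8
bot.grip(48); bot.move_pose(np.array([x,y,110.]),R); bot.servo_line(np.array([x,y,77.]),80)
f0=bot.get_obs()["ft_force"][2]; z=77.
while z>64:
    z-=.8; bot.servo_line(np.array([x,y,z]),20); bot.pause(.03); o=bot.get_obs()
    if o["ft_force"][2]-f0>3: break
zt=o["eef_pos"][2]; print("touch",z,o["eef_pos"],o["ft_force"][2]-f0,o["time"])
if z>64 and zt<76:
    zg=zt+5.7; bot.servo_line(np.array([x,y,zg]),30); bot.grip(30,50); o=bot.get_obs()
    print("grip",o["width"],o["grip_force"],o["eef_pos"],o["ft_force"])
    bot.servo_line(np.array([x,y,zg+40]),80); o=bot.get_obs(); print(o["width"],o["grip_force"],o["ft_force"],o["time"])
    open("zg","w").write(str(zg))
E
python3 pick.py
```

```text
touch 69.00000000000003 [451.4 282.9  69.9] 11.608556937760742 27.4083
grip 36.72223233576806 49.2797577381134 [451.3 282.8  76. ] [-1.7 -0.8  5.8]
37.17266006381045 50.10070323944092 [-0.9 -0.4 -1.8] 28.7
```

```bash
python3 - <<'E'
from h import *
np.set_printoptions(precision=1,suppress=True)
R=down(np.radians(-65)); zg=float(open("zg").read())
bot.move_pose(np.array([505,161.5,zg+45]),R); bot.pause(.2)
o=bot.get_obs(); im=eyes.camera("wrist"); C=cam("wrist",o); print(o["time"],o["eef_pos"],o["width"])
p=o["eef_pos"]; Rt=o["tool_rot"]
zd=p[2]-zg+10
for t in np.arange(0,2*np.pi,.1):
    u=proj(C,[p[0]+20*np.cos(t),p[1]+20*np.sin(t),zd])[0]; cv2.circle(im,tuple(int(v) for v in u.round()),1,(255,0,0),-1)
    u=proj(C,[505+21.5*np.cos(t),161.5+21.5*np.sin(t),14])[0]; cv2.circle(im,tuple(int(v) for v in u.round()),1,(0,160,0),-1)
save("w3",cv2.resize(im[200:480,130:510],(760,560),interpolation=cv2.INTER_CUBIC))
E
```

```text
33.85 [505.  161.5 120.6] 37.045715150788205
```

View pics/w3.png

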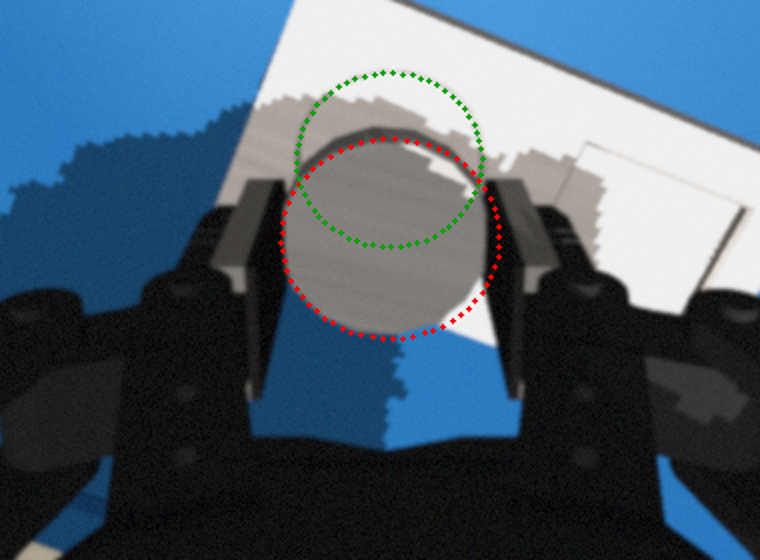

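The picture shows the disc level between the pads. Its top face is centred at about (386,235) in the crop, against my projected (390,238), so the offset is about 0.6 mm; I'll correct for that and lower by touch.

```bash
cat > place.py <<'E'
from h import *
np.set_printoptions(precision=2,suppress=True)
zg=float(open("zg").read()); x0,y0=504.9,160.9
def at(dx,dy,z,v): bot.servo_line(np.array([x0+dx,y0+dy,zg+z]),v)
at(0,0,16,60); bot.pause(.05); f0=bot.get_obs()["ft_force"].copy(); ok=False
for dx,dy in [(0,0),(0,-1.2),(0,1.2),(-1.2,0),(1.2,0),(-1.2,1.2),(1.2,-1.2)]:
    at(dx,dy,15.5,40); z=15.5
    while z>9.6:
        z-=.9; at(dx,dy,z,25); bot.pause(.02); o=bot.get_obs(); f=o["ft_force"]-f0
        if f[2]>4: break
    h=o["eef_pos"][2]-zg; print((dx,dy),"z",round(z,1),"h",round(h,2),f,round(o["time"],1))
    if h<11.3: ok=True; break
    if o["time"]>46: break
print("ok",ok)
save("w4a",eyes.camera("wrist"))
E
python3 place.py
```

```text
(0, 0) z 10.1 h 10.38 [-0.02  0.3   5.13] 36.4
ok True
```

```bash
python3 - <<'E'
from h import *
bot.grip(56); o=bot.get_obs(); p=o["eef_pos"]; R=down(np.radians(-65))
bot.servo_line(p+[0,0,60],100); bot.servo_line(p+[-70,-20,110],150); bot.pause(.3)
o=bot.get_obs(); C=cam("wrist",o); im=eyes.camera("wrist"); sc=eyes.camera("scene"); print(o["time"])
u,v=(int(a) for a in proj(C,[505,161.3,14])[0]); print(u,v)
v0=max(0,v-90); u0=max(0,min(u-120,400))
a=cv2.resize(im[v0:v0+180,u0:u0+240],(400,300),interpolation=cv2.INTER_CUBIC)
b=cv2.resize(sc[190:265,225:325],(400,300),interpolation=cv2.INTER_CUBIC)
c=cv2.resize(sc[235:325,320:440],(400,300),interpolation=cv2.INTER_CUBIC)
d=cv2.resize(sc,(400,300),interpolation=cv2.INTER_AREA)
save("m5",np.vstack([np.hstack([a,b]),np.hstack([c,d])]))
E
```

```text
38.6
342 122
```

View pics/m5.png

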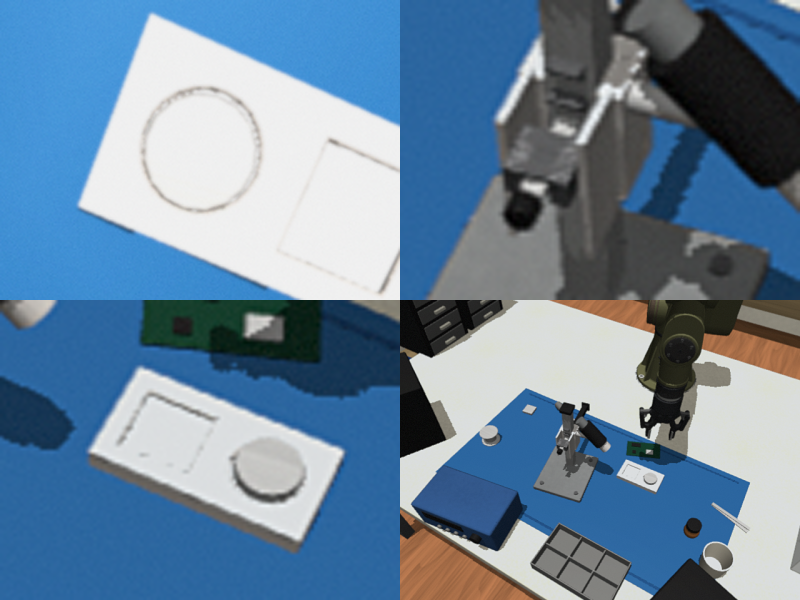

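The disc sits flat in the round recess, with the rim visible all round it (wrist crop centre (202,150)). The carriage is still raised with the same two teeth above the block, and the blank hasn't moved.

```bash
python3 -c "
from rig import bot, eyes, job
print(job.finish_job())"
```

```text
the job is handed in; nothing more can be done
None
```

I handed the job in at about 38.6 s. The carriage rests on the first tooth, about 21 mm up, the disc lies flat in the round recess, and the square blank was not touched.

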